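# Set the film clip post in its counter socket

### The arm

A 6-joint arm with a two-finger parallel gripper is mounted at the origin on the work surface. World frame = base frame: x ahead of the robot, y to its left, z up, the work surface at z = 0. Lengths are in m, angles in rad, forces in N, time in s.
With the tool pointing down it reaches from about 0.25 to 0.775 m from the base axis. Payload 4 kg.
Tool frame: the origin (TCP) lies midway between the tips of the shut fingers; the grasp point (between the pads) lies 19 mm behind it; z points along the fingers, x is the direction in which the jaws open and shut, and the axes are right-handed (so a half turn about z gives the same grasp; the last joint's range is limited). The gripper opens to 94 mm and grips with 3 to 60 N. Pads are 16 mm wide; open, the fingers measure 119 mm over their backs; the gripper's body (75 mm by 177 mm) begins 78 mm behind the grasp point.
Start: joints at [-1.348, 0.087, 1.371, -0, 1.684, -0.103], TCP at [0.176, -0.521, 0.206] pointing down, gripper open.
Joint ranges: [-3.1, 3.1], [-0.76, 2.03], [0.27, 2.55], [-1.08, 4.22], [0.17, 2.65], [-2.57, 2.57]. Speed limits (rad/s): [2.79, 2.79, 3.14, 3.14, 3.14, 3.14].

### API

Orientations are given as [roll, pitch, yaw] about the fixed x, y, z axes, in that order (R = Rz(yaw) Ry(pitch) Rx(roll)).
In Python, from bench import * gives the robot as it stands.
- The arm moves only by the tool send_rows, never from a script. Its argument "rows" is one flat list of numbers, 7 for each row, row after row: the shift along the world's x, y, z in mm, then the turn, a rotation vector about the world's x, y, z in degrees, then the opening, from 0 (shut) to 1 (fully open). A call has exactly 8 rows; each row shifts and turns the commanded pose from where the row before left it; what a row does not reach is not made up. A row lasts 1/8 s, in which the tool goes at most 62.5 mm and 10.7 degrees, less where a joint would pass 70% of its speed; a pose out of reach is approached as far as the arm can. A call is refused whole if a number of a shift passes 62.5 or a number of a turn 10.7, either way. A call with a gripper value outside its range is refused whole. The fingers move at their own pace and stop on an object; the grip force is fixed at half the most. Time passes only in rows, so rows that do not move let the fingers close, or fill a call up. It gives the time, the measured TCP pose, the force and the opening at its end, in the units of the state.
- get_obs(): the state, without advancing time (a new reading comes with each control period).
- snapshot(name): name is "scene" or "top"; returns a dict with "color" (384x512x3 uint8, red, green, blue), "intrinsics" (3x3 intrinsics, pixels), "rvec" (rotation vector, rad) and "tvec" (3), from world to camera coordinates, as OpenCV has them. Camera axes: x right, y down, z forward; pixel columns grow to the right and rows downward; lengths in m; the calibration is good to about 2 mm. A picture is of the moment at which its call begins. There is no depth.
- close_job(): hands the job in, once; it reports no verdict.
The state is a dict: "time": time; "joint_positions": joint angles; "qvel": joint speeds; "joint_torque": joint torques, N m; "tool_pos": TCP position; "ee_rot": TCP orientation; "wrist_force": force on the tool from outside, world axes, zero at the start; "wrist_torque": the same for the moment, N m; "width": finger opening in m.
Only numpy, scipy, OpenCV 4.12 (cv2) and the standard library are available. Lean on these libraries where they do the work, as an engineer would, in place of code of your own. Each camera call takes 0.05 s, during which the arm holds its last target.

### The job

Take the steel clip post out of the beech rack, lower its tapered foot into the counter socket without dropping it, and let go. Then pick up the mallet and tap the top of the post, a few separate, moderate taps, never a hard blow, until it is wedged tight and upright and no longer gives. Set the mallet back down on the counter and leave the light meter, the beaker and the brush where they are.

Things in the scene. Friction and masses are not known exactly. Their poses are not given: they have to be found in the camera images.
- post: steel clip post, about 0.5 kg, 212 mm tall, upright; origin at the centre of its tip, z up, y along the rail. Tapered round shank 63 mm long (16 mm across near the tip, 25 mm at its top), 16 mm round post, then the rail: 8 mm bar, 180 mm long, at 146 mm, with three orange clips hanging down to 84 mm. Above it the plain round head; hold the post there
- post_head (a point): middle of the post's plain round head, 24 mm across (168 to 212 mm above the tip): the place to grip the post, from above; keep the fingertips above the rail, which ends at 150 mm
- post_top (a point): centre of the flat top of the post's head, 212 mm above the tip: the place to strike, straight down
- socket: cast aluminium counter socket, fixed: round flange 90 mm across, 9 mm thick, upright boss 47 mm across, 70 mm high, with a white nylon taper collet in it (lip 42 mm across, 3 mm thick) that slides stiffly down the boss (about 10 N). It starts 2 to 15 mm proud, which is not given; driven home, its lip lies on the boss. Origin on the counter under the bore's axis, z up the bore
- socket_mouth (a point): centre of the boss's top, 70 mm above the counter; the collet's mouth is 5 to 18 mm higher, 31 mm across, chamfered to 23 mm, then tapers like the shank. Set in by hand (5 N) the post's tip rests 18 to 32 mm above the counter. Taps first drive post and collet down; once home it feels solid (20 N/mm) and blows of 30 to 40 N lock it; judge it by feel. Over 50 N is too hard: strike at 15 to 20 mm/s
- rack: beech block, fixed, 75 x 190 x 60 mm high, with three holes 26 mm across and 52 mm deep in a row along its y, 60 mm apart; the post stands loosely in the middle one, its tip 8 mm above the counter. Origin under its centre. Lift the post straight up by 55 mm to clear it
- mallet: mallet, 0.45 kg, standing on one face: upright barrel 44 mm across, 85 mm high, black rubber faces, steel middle; wooden handle 17 to 23 mm thick, level, 42 mm above the counter, reaching out to 155 mm from the barrel's axis along -x. Origin at the centre of the lower face, z up. For moderate taps hold it by the barrel (from above, fingers beside the handle) or by the handle close to it
- beaker: glass beaker, 72 mm across, 92 mm tall, loose; origin under its centre; a bystander
- meter: chrome light meter, 30 x 62 x 92 mm tall, standing loose; origin under its centre; a bystander
- brush: brass-handled negative brush lying loose, 165 mm long, 16 mm high; origin near its broad head, handle along -x; a bystander

How it is judged:
By the outcome, as a careful person would: the job done as asked, in the order asked, and still so for the second after the job is handed in, with the robot touching nothing.
It also fails if it takes over 67 s, if anything falls off the work surface, if the arm or the gripper's body presses on something with over 40 N, if the wrist force passes 120 N, or if a joint passes its speed limit or range.

## Working session

There is one attempt and no reset: what is moved stays moved. The work goes in short steps, Python scripts to look and compute and a tool call to move; the robot and the scene stay as the last step left them, time stands still between calls to the robot, and variables do not carry over. Pictures are saved under pics/ and viewed, and the job is handed in when it is done.

Besides the shell and the picture viewer there is one more tool, called after "Emit:" as name(argument=value, ...), one argument or row to a line, values as JSON. send_rows: Moves the arm, as the interface text tells. Its arguments: {"type":"object","properties":{"rows":{"type":"array","items":{"type":"number"}}},"required":["rows"]}

```bash
ls; mkdir -p pics
python3 - <<'E'
from bench import *
import cv2
for n in ("scene","top"):
    s=snapshot(n); cv2.imwrite(f"pics/{n}0.png",s["color"][:,:,::-1]); print(n,s["intrinsics"],s["rvec"],s["tvec"])
print(get_obs())
E
```

```text
pics
scene [[498.92480184   0.         262.06417017]
 [  0.         498.92480184 186.9359521 ]
 [  0.           0.           1.        ]] [ 2.310666    0.77807415 -0.26678878] [-0.45891383 -0.17150145  1.61840023]
top [[483.30139845   0.         259.34070361]
 [  0.         483.30139845 196.28806391]
 [  0.           0.           1.        ]] [ 2.13494042 -2.12512462  0.21317695] [-0.01175253  0.61945934  1.14813116]
{'time': 0.1, 'joint_positions': array([-1.34810260e+00,  8.78771874e-02,  1.37210072e+00, -3.13506802e-05,
        1.68358846e+00, -1.03102309e-01]), 'qvel': array([ 0.00022776, -0.00183382, -0.00548262,  0.00082903, -0.00132962,
        0.00185938]), 'joint_torque': array([ 1.49185173e-03, -3.41252875e+01, -3.03300905e+01,  7.18964380e-02,
        3.04675859e-02, -9.98341966e-05]), 'tool_pos': array([ 0.1759091 , -0.52058935,  0.20442457]), 'ee_rot': array([-3.14142051e+00,  1.96644634e-03, -1.24500362e+00]), 'wrist_force': array([-0.23569624, -0.65963413, -0.47109185]), 'wrist_torque': array([ 0.00752346, -0.04106355, -0.03787885]), 'width': 0.0938504452160462}
```

View pics/scene0.png

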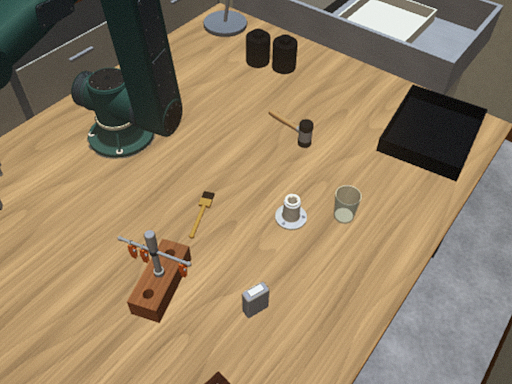

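View pics/top0.png

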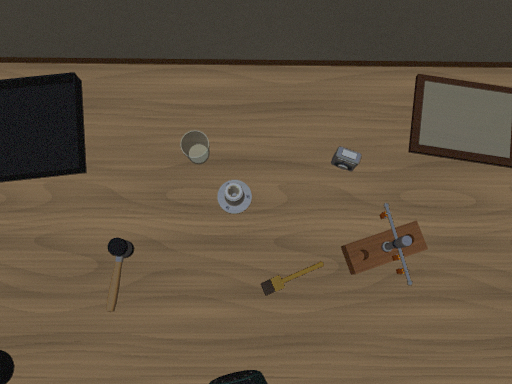

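The top view shows the post head near (407,240), socket (234,194), mallet barrel top (118,246), beaker (196,146), meter (347,157) and brush (270,286). I'll zoom in for pixel measurements.

Run:
```python
import cv2,numpy as np
t=cv2.imread("pics/top0.png"); s=cv2.imread("pics/scene0.png")
def crop(im,x,y,w,h,k): return cv2.resize(im[y:y+h,x:x+w],None,fx=k,fy=k,interpolation=cv2.INTER_CUBIC)
a=crop(t,335,195,100,100,4);b=crop(t,90,220,100,100,4)
cv2.imwrite("pics/c1.png",np.hstack([a,b]))
a=crop(t,184,150,100,100,4);b=crop(s,260,170,100,100,4)
cv2.imwrite("pics/c2.png",np.hstack([a,b]))
a=crop(s,110,225,100,100,4);b=crop(s,255,95,100,100,4)
cv2.imwrite("pics/c3.png",np.hstack([a,b]))
```

```text
(no output)
```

View pics/c1.png

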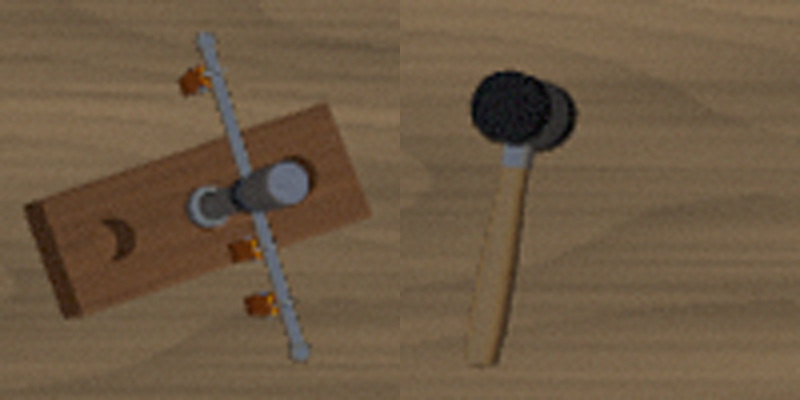

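View pics/c2.png

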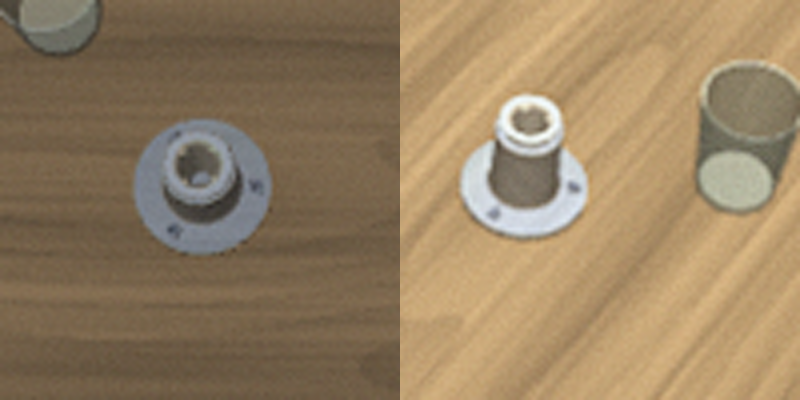

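View pics/c3.png

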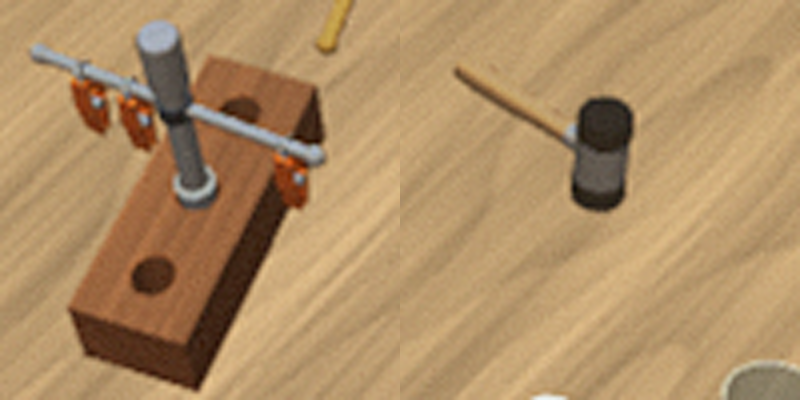

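```bash
cat > h.py <<'E'
from bench import *
import cv2,numpy as np
def cams():
    return {n:snapshot(n) for n in ("scene","top")}
def onz(c,uv,z):
    R=cv2.Rodrigues(c["rvec"])[0];t=np.asarray(c["tvec"]);C=-R.T@t
    d=R.T@np.linalg.inv(c["intrinsics"])@np.array([uv[0],uv[1],1.])
    return C+d*(z-C[2])/d[2]
def tri(cs,a,b):
    P=[cs[n]["intrinsics"]@np.hstack([cv2.Rodrigues(cs[n]["rvec"])[0],np.reshape(cs[n]["tvec"],(3,1))]) for n in("top","scene")]
    X=cv2.triangulatePoints(P[0],P[1],np.array(a,float).reshape(2,1),np.array(b,float).reshape(2,1))[:,0];return X[:3]/X[3]
def proj(c,X): return cv2.projectPoints(np.array(X,float).reshape(-1,3),np.asarray(c["rvec"]),np.asarray(c["tvec"]),c["intrinsics"],None)[0][:,0]
E
python3 - <<'E'
from h import *
np.set_printoptions(precision=4,suppress=True)
cs=cams()
h=-.4
for n,a,b,z in [("head",(407,241.2),(150,234),.22),("railA",(386.2,205.5),(189.7,264),.154),("railB",(410,283.5),(119.5,238),.154),
 ("lip",(234,192),(292.7,199.5),.08),("flange",(234.5,196.7),(291,217),.009),("mtop",(117.5,247),(306,124.5),.085),("mhend",(110.5,310.5),(269.7,113),.042)]:
    a=np.array(a)+h;b=np.array(b)+h
    print(n,"tri",tri(cs,a,b),"top",onz(cs["top"],a,z)[:2],"scene",onz(cs["scene"],b,z)[:2])
for c in cs: 
    R=cv2.Rodrigues(cs[c]["rvec"])[0];print(c,-R.T@cs[c]["tvec"])
E
```

```text
head tri [ 0.4962 -0.3192  0.2186] top [ 0.4946 -0.3202] scene [ 0.4987 -0.3185]
railA tri [ 0.5843 -0.2964  0.1535] top [ 0.5826 -0.2977] scene [ 0.5862 -0.2952]
railB tri [ 0.4075 -0.3423  0.1534] top [ 0.4066 -0.343 ] scene [ 0.4089 -0.3418]
lip tri [0.6288 0.0561 0.078 ] top [0.6267 0.0545] scene [0.631  0.0562]
flange tri [0.6302 0.0568 0.0019] top [0.6283 0.056 ] scene [0.6335 0.0525]
mtop tri [0.4913 0.3316 0.0799] top [0.4905 0.3298] scene [0.4944 0.327 ]
mhend tri [0.3402 0.3515 0.0343] top [0.3411 0.3498] scene [0.345  0.3434]
scene [ 1.0667 -0.6973  1.1114]
top [0.3965 0.0069 1.2429]
```

The triangulated points match the given heights: head 0.219 against 0.220, rail 0.1535 against 0.154. The post is at (0.496, -0.3195) with its rail at 14.6°, the socket is at (0.629, 0.0555), and the mallet is at (0.491, 0.331). Next I move above the post with the jaws square to the rail.

Emit:
send_rows(
  rows=[40, 25, 7, 0, 0, -0.5, 1, 40, 25, 7, 0, 0, -0.5, 1, 40, 25, 7, 0, 0, -0.5, 1, 40, 25, 7, 0, 0, -0.5, 1, 40, 25, 7, 0, 0, -0.5, 1, 40, 25, 7, 0, 0, -0.5, 1, 40, 25, 7, 0, 0, -0.5, 1, 40, 25.5, 7, 0, 0, -0.5, 1],
)

```text
time: 1.2
tool_pos: [0.4971, -0.3196, 0.2614]
ee_rot: [3.141, 0.0, -1.315]
wrist_force: [-0.5, -0.0, 0.1]
width: 0.0941
```

Emit:
send_rows(
  rows=[-1, 0, -20, 0, 0, 0, 1, 0, 0, -22, 0, 0, 0, 1, 0, 0, -22, 0, 0, 0, 1, 0, 0, -16, 0, 0, 0, 1, 0, 0, -2, 0, 0, 0, 0.6, 0, 0, 0, 0, 0, 0, 0.2, 0, 0, 0, 0, 0, 0, 0, 0, 0, 0, 0, 0, 0, 0],
)

```text
time: 2.2
tool_pos: [0.4954, -0.3209, 0.1805]
ee_rot: [-3.141, -0.001, -1.315]
wrist_force: [0.8, -0.7, 0.4]
width: 0.0572
```

Run:
```python
from h import *
np.set_printoptions(precision=4,suppress=True)
cs=cams();print({k:get_obs()[k] for k in("tool_pos","width","wrist_force")})
c=cs["scene"]["color"][:,:,::-1];t=cs["top"]["color"][:,:,::-1]
f=lambda im,x,y:cv2.resize(im[y:y+110,x:x+110],None,fx=3.6,fy=3.6,interpolation=cv2.INTER_CUBIC)
cv2.imwrite("pics/g1.png",np.hstack([f(c,100,210),f(t,335,190)]))
# bystanders
for n,uv in (("beaker base",(199,153.5)),): print(n,onz(cs["top"],uv,0))
```

```text
{'tool_pos': array([ 0.4952, -0.3207,  0.1801]), 'width': 0.04946450116425475, 'wrist_force': array([0.4132, 0.1709, 0.6979])}
beaker base [0.7451 0.151  0.    ]
```

View pics/g1.png

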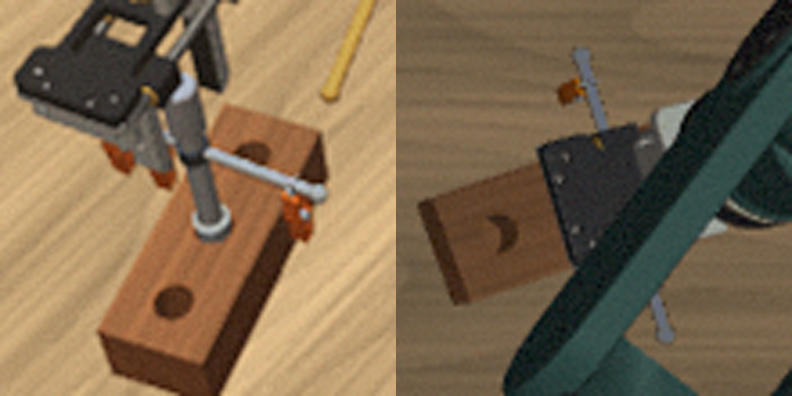

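The picture shows the fingers either side of the head and above the rail, but still closing. I'll finish closing, then lift.

Emit:
send_rows(
  rows=[0, 0, 0, 0, 0, 0, 0, 0, 0, 0, 0, 0, 0, 0, 0, 0, 0, 0, 0, 0, 0, 0, 0, 0, 0, 0, 0, 0, 0, 0, 0, 0, 0, 0, 0, 0, 0, 4, 0, 0, 0, 0, 0, 0, 10, 0, 0, 0, 0, 0, 0, 10, 0, 0, 0, 0],
)

```text
time: 3.3
tool_pos: [0.4949, -0.3206, 0.2036]
ee_rot: [3.141, 0.001, -1.315]
wrist_force: [-0.2, 0.4, -4.3]
width: 0.0237
```

Emit:
send_rows(
  rows=[0, 0, 12, 0, 0, 0, 0, 0, 0, 14, 0, 0, 0, 0, 0, 0, 14, 0, 0, 0, 0, 0, 0, 14, 0, 0, 0, 0, 0, 0, 14, 0, 0, 0, 0, 0, 0, 12, 0, 0, 0, 0, 0, 0, 6, 0, 0, 0, 0, 0, 0, 0, 0, 0, 0, 0],
)

```text
time: 4.3
tool_pos: [0.4952, -0.3207, 0.29]
ee_rot: [-3.141, -0.001, -1.315]
wrist_force: [-0.1, -0.1, -6.0]
width: 0.0239
```

```bash
cat >> h.py <<'E'
def pic(name,sc=None,tp=None,w=110,k=3.6):
    cs=cams();o=[]
    for n,b in(("scene",sc),("top",tp)):
        if b: o.append(cv2.resize(cs[n]["color"][b[1]:b[1]+w,b[0]:b[0]+w,::-1],None,fx=k,fy=k,interpolation=cv2.INTER_CUBIC))
    cv2.imwrite("pics/"+name,np.hstack(o));return cs
E
python3 - <<'E'
from h import *
o=get_obs();print(o["tool_pos"],o["ee_rot"],o["wrist_force"],o["wrist_torque"],o["width"])
pic("l1.png",(90,170),(330,180),w=130,k=3)
E
```

```text
[ 0.49518582 -0.32069262  0.28998328] [-3.14111263e+00 -7.30850083e-04 -1.31479367e+00] [-0.13137149 -0.10374398 -5.98159916] [ 0.03406486 -0.00429542  0.03580799] 0.02385111129903529
```

View pics/l1.png

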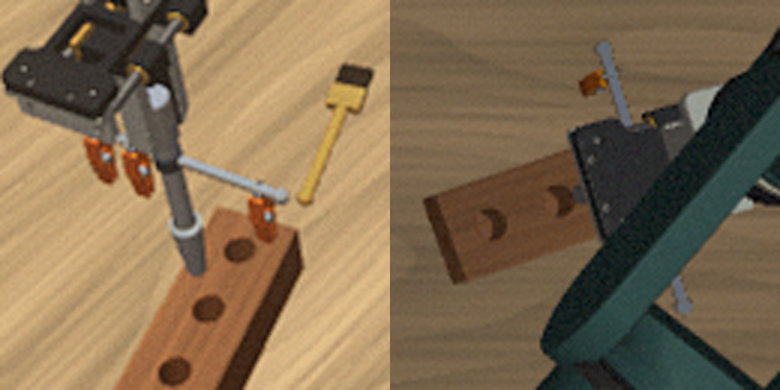

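Post is lifted clear and hanging upright, tip at about (155,261) in the scene image. Now I carry it to the socket.

Emit:
send_rows(
  rows=[10, 28, 0, 0, 0, 0, 0, 16.4, 46, 0, 0, 0, 0, 0, 20.3, 57, 0, 0, 0, 0, 0, 20.3, 57, 0, 0, 0, 0, 0, 20.3, 57, 0, 0, 0, 0, 0, 20.3, 57, 0, 0, 0, 0, 0, 16.4, 46, 0, 0, 0, 0, 0, 10, 28, 0, 0, 0, 0, 0],
)

```text
time: 5.4
tool_pos: [0.6291, 0.0582, 0.2882]
ee_rot: [3.14, 0.001, -1.312]
wrist_force: [-0.1, -1.3, -4.7]
width: 0.0233
```

Run:
```python
from h import *
o=get_obs();print(o["tool_pos"],o["ee_rot"],o["wrist_force"],o["wrist_torque"],o["width"])
cs=pic("s1.png",(225,110),(175,125),w=130,k=3)
o=get_obs();print(o["tool_pos"],o["wrist_force"])
p=o["tool_pos"]; 
for d in (.119,.331-.0):print("proj tip/top",[proj(cs[n],[p[0],p[1],d]) for n in cs])
```

```text
[0.62913802 0.05824567 0.28815214] [ 3.13967677e+00  9.76697856e-04 -1.31208413e+00] [-0.1211879  -1.34553352 -4.71936665] [-0.04810564  0.02883834 -0.02666655] 0.023257633739209405
[0.6292844  0.05923114 0.28765954] [-0.47562575 -0.1030437  -5.35318238]
proj tip/top [array([[293.37242149, 188.64913256]]), array([[231.00521213, 187.30610363]])]
proj tip/top [array([[299.49756011, 128.72883866]]), array([[226.24245377, 165.13203465]])]
```

View pics/s1.png

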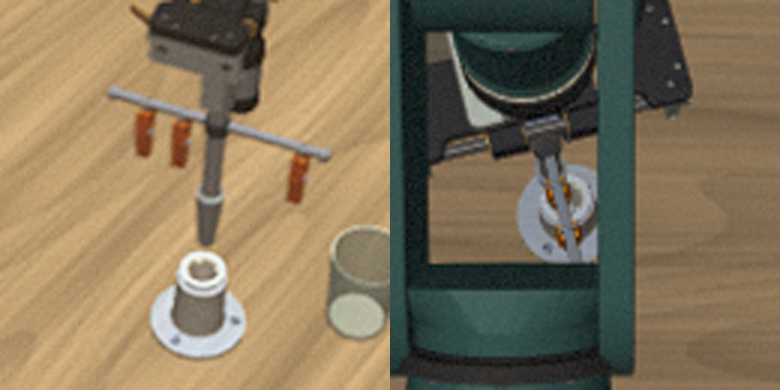

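Emit:
send_rows(
  rows=[0, 0, -4, 0, 0, 0, 0, 0, 0, -6, 0, 0, 0, 0, 0, 0, -6, 0, 0, 0, 0, 0, 0, -4, 0, 0, 0, 0, 0, 0, 0, 0, 0, 0, 0, 0, 0, 0, 0, 0, 0, 0, 0, 0, 0, 0, 0, 0, 0, 0, 0, 0, 0, 0, 0, 0],
)

```text
time: 6.5
tool_pos: [0.6291, 0.0555, 0.2698]
ee_rot: [-3.141, -0.0, -1.315]
wrist_force: [0.6, 0.2, -5.3]
width: 0.0235
```

Run:
```python
from h import *
o=get_obs();print(o["tool_pos"],o["ee_rot"],o["wrist_force"],o["wrist_torque"],o["width"])
cs=pic("s2.png",(235,145),(190,145),w=100,k=4)
o=get_obs();print(o["tool_pos"],o["wrist_force"])
p=o["tool_pos"]; 
for d in (p[2]-.1725,p[2]-.1725+.063,p[2]-.1725+.150):print("proj",[proj(cs[n],[p[0],p[1],d]).round(1).tolist() for n in cs])
```

```text
[0.62911686 0.05548389 0.2697713 ] [-3.14117881e+00 -1.96677324e-04 -1.31463548e+00] [ 0.55725293  0.18053762 -5.32247854] [-0.01719156 -0.00342196  0.0200308 ] 0.02348519724402049
[0.6290836  0.05545316 0.26963924] [-0.10016532  0.24999065 -4.71922467]
proj [[[292.0, 194.8]], [[233.0, 189.2]]]
proj [[[293.6, 179.0]], [[231.9, 183.8]]]
proj [[[296.0, 155.1]], [[230.1, 175.1]]]
```

View pics/s2.png

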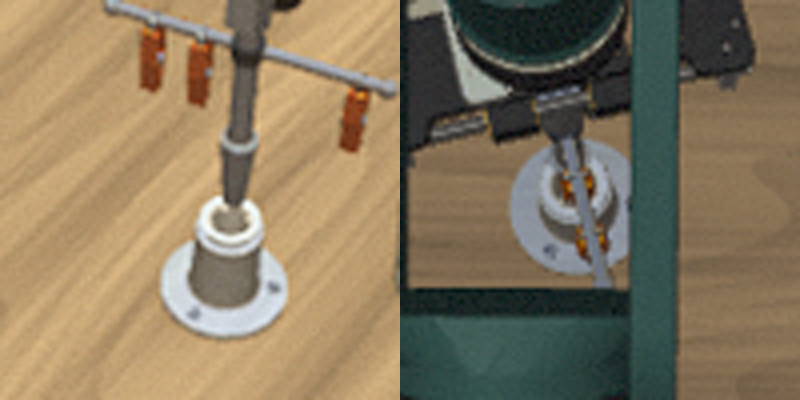

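The tip is on the collet axis to about 1 mm: observed at (293,196), lip centre (293,199.5). Now I lower it.

Emit:
send_rows(
  rows=[0, 0, -5, 0, 0, 0, 0, 0, 0, -6, 0, 0, 0, 0, 0, 0, -6, 0, 0, 0, 0, 0, 0, -6, 0, 0, 0, 0, 0, 0, -6, 0, 0, 0, 0, 0, 0, -6, 0, 0, 0, 0, 0, 0, -5, 0, 0, 0, 0, 0, 0, -2, 0, 0, 0, 0],
)

```text
time: 7.6
tool_pos: [0.6289, 0.0554, 0.227]
ee_rot: [3.141, 0.0, -1.315]
wrist_force: [-0.4, 1.1, -5.1]
width: 0.0238
```

Emit:
send_rows(
  rows=[0, 0, -3, 0, 0, 0, 0, 0, 0, -3, 0, 0, 0, 0, 0, 0, -3, 0, 0, 0, 0, 0, 0, -3, 0, 0, 0, 0, 0, 0, -2, 0, 0, 0, 0, 0, 0, -2, 0, 0, 0, 0, 0, 0, -1, 0, 0, 0, 0, 0, 0, 0, 0, 0, 0, 0],
)

```text
time: 8.6
tool_pos: [0.629, 0.0554, 0.2104]
ee_rot: [3.141, -0.0, -1.315]
wrist_force: [-0.5, 0.2, -4.1]
width: 0.0236
```

Emit:
send_rows(
  rows=[0, 0, -1, 0, 0, 0, 0, 0, 0, -1, 0, 0, 0, 0, 0, 0, -1, 0, 0, 0, 0, 0, 0, -1, 0, 0, 0, 0, 0, 0, -1, 0, 0, 0, 0, 0, 0, -1, 0, 0, 0, 0, 0, 0, -1, 0, 0, 0, 0, 0, 0, 0, 0, 0, 0, 0],
)

```text
time: 9.6
tool_pos: [0.629, 0.0554, 0.2033]
ee_rot: [3.141, -0.0, -1.315]
wrist_force: [-1.1, -0.8, -5.9]
width: 0.0239
```

Emit:
send_rows(
  rows=[0, 0, -1, 0, 0, 0, 0, 0, 0, -1, 0, 0, 0, 0, 0, 0, -1, 0, 0, 0, 0, 0, 0, -1, 0, 0, 0, 0, 0, 0, 0, 0, 0, 0, 0, 0, 0, 0, 0, 0, 0, 0, 0, 0, 0, 0, 0, 0, 0, 0, 0, 0, 0, 0, 0, 0],
)

```text
time: 10.6
tool_pos: [0.6289, 0.0555, 0.1994]
ee_rot: [3.141, 0.0, -1.315]
wrist_force: [-1.1, 0.4, -5.9]
width: 0.0235
```

Emit:
send_rows(
  rows=[0, 0, -1, 0, 0, 0, 0, 0, 0, -1, 0, 0, 0, 0, 0, 0, -1, 0, 0, 0, 0, 0, 0, -1, 0, 0, 0, 0, 0, 0, 0, 0, 0, 0, 0, 0, 0, 0, 0, 0, 0, 0, 0, 0, 0, 0, 0, 0, 0, 0, 0, 0, 0, 0, 0, 0],
)

```text
time: 11.6
tool_pos: [0.6289, 0.0555, 0.1953]
ee_rot: [3.141, 0.0, -1.315]
wrist_force: [-1.7, 0.8, -5.6]
width: 0.0234
```

Emit:
send_rows(
  rows=[0, 0, -1, 0, 0, 0, 0, 0, 0, -1, 0, 0, 0, 0, 0, 0, -1, 0, 0, 0, 0, 0, 0, -1, 0, 0, 0, 0, 0, 0, 0, 0, 0, 0, 0, 0, 0, 0, 0, 0, 0, 0, 0, 0, 0, 0, 0, 0, 0, 0, 0, 0, 0, 0, 0, 0],
)

```text
time: 12.6
tool_pos: [0.6292, 0.0555, 0.1917]
ee_rot: [-3.141, -0.0, -1.315]
wrist_force: [-2.1, 2.1, 4.0]
width: 0.0235
```

Run:
```python
from h import *
cs=pic("s3.png",(235,145),(190,145),w=100,k=4)
o=get_obs();print(o["tool_pos"],o["wrist_force"],o["wrist_torque"])
```

```text
[0.62920471 0.05550568 0.1915697 ] [-4.12537538  2.2395274   3.78624245] [0.61470384 0.87987624 0.02544212]
```

View pics/s3.png

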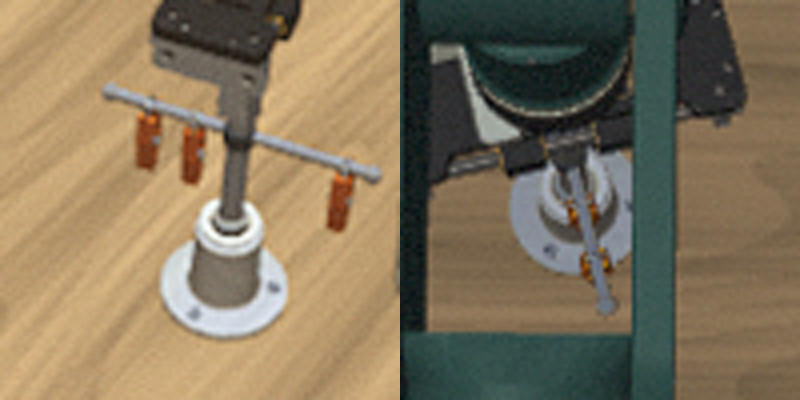

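Seated at about 9 N net, tip near 19 mm. The side load is (-4, +2) N, so I'll ease sideways before releasing.

Emit:
send_rows(
  rows=[-0.4, 0.2, 0, 0, 0, 0, 0, -0.3, 0.2, 0, 0, 0, 0, 0, 0, 0, 0, 0, 0, 0, 0, 0, 0, 0, 0, 0, 0, 0, 0, 0, 0, 0, 0, 0, 0, 0, 0, 0, 0, 0, 0, 0, 0, 0, 0, 0, 0, 0, 0, 0, 0, 0, 0, 0, 0, 0],
)

```text
time: 13.7
tool_pos: [0.6285, 0.0557, 0.1915]
ee_rot: [-3.141, -0.0, -1.315]
wrist_force: [-0.1, 1.0, 1.9]
width: 0.0236
```

Run:
```python
from h import *
for i in range(4):
    o=get_obs();print(o["tool_pos"],o["wrist_force"],o["wrist_torque"]); snapshot("top")
```

```text
[0.62848307 0.05567004 0.19148498] [-0.13258775  0.98659962  1.87478025] [ 0.23840523  0.23389969 -0.02170802]
[0.62848089 0.05568541 0.19148404] [-0.92813444  1.75943031  2.44405264] [0.26424356 0.20756726 0.03111868]
[0.62846979 0.05567324 0.19148363] [-0.66648822  0.77084831  3.08028101] [0.23130811 0.18165458 0.0135588 ]
[0.62843995 0.05568181 0.19146773] [0.4459131  0.73576887 2.35646626] [ 0.20853044  0.19263348 -0.05018437]
```

Emit:
send_rows(
  rows=[-0.2, 0.3, 0, 0, 0, 0, 0, 0, 0, 0, 0, 0, 0, 0, 0, 0, 0, 0, 0, 0, 0, 0, 0, 0, 0, 0, 0, 0.3, 0, 0, 0, 0, 0, 0, 0.6, 0, 0, 0, 0, 0, 0, 1, 0, 0, 0, 0, 0, 0, 1, 0, 0, 0, 0, 0, 0, 1],
)

```text
time: 14.9
tool_pos: [0.6281, 0.0561, 0.1915]
ee_rot: [3.142, -0.0, -1.315]
wrist_force: [-0.3, -0.8, 0.2]
width: 0.0643
```

Run:
```python
from h import *
cs=pic("s4.png",(235,125),(190,145),w=100,k=4)
o=get_obs();print(o["tool_pos"],o["wrist_force"],o["wrist_torque"],o["width"],o["joint_positions"])
```

```text
[0.62815804 0.05609179 0.19152441] [-0.40899097 -0.39497936 -0.36686719] [ 0.01505851 -0.03230863 -0.0182683 ] 0.07268334420764724 [-7.37298356e-04  2.70711167e-01  1.18588034e+00 -1.29430289e-04
  1.68492477e+00  1.31407025e+00]
```

View pics/s4.png

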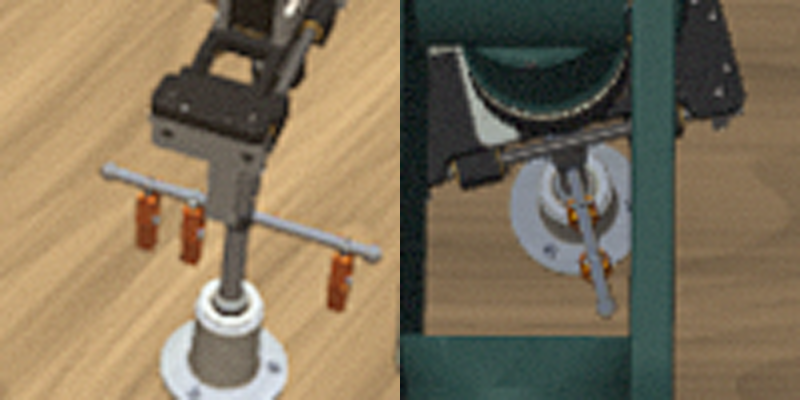

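The post stands by itself in the collet. Next I rise and go over to the mallet.

Emit:
send_rows(
  rows=[0, 0, 15, 0, 0, 0, 1, 0, 0, 25, 0, 0, 0, 1, 0, 0, 30, 0, 0, 0, 1, -20, 40, 0, 0, 0, -3, 1, -24, 48, 0, 0, 0, -3, 1, -24, 48, 0, 0, 0, -3, 1, -24, 48, 0, 0, 0, -3, 1, -24, 48, -10, 0, 0, -3, 1],
)

```text
time: 16.0
tool_pos: [0.5119, 0.2898, 0.2541]
ee_rot: [-3.137, 0.002, -1.578]
wrist_force: [-0.1, 0.1, -0.1]
width: 0.0937
```

Emit:
send_rows(
  rows=[-15, 30, -20, 0, 0, -3.7, 1, -6, 11, -25, 0, 0, -3.7, 1, 0, 0, -25, 0, 0, 0, 1, 0, 0, -20, 0, 0, 0, 1, 0, 0, -15, 0, 0, 0, 1, 0, 0, 0, 0, 0, 0, 1, 0, 0, 0, 0, 0, 0, 1, 0, 0, 0, 0, 0, 0, 1],
)

```text
time: 17.0
tool_pos: [0.4918, 0.3294, 0.1479]
ee_rot: [-3.14, 0.001, -1.706]
wrist_force: [0.4, -0.0, 0.2]
width: 0.094
```

Run:
```python
from h import *
cs=pic("m1.png",(240,65),(65,190),w=130,k=3)
o=get_obs();print(o["tool_pos"],o["ee_rot"],o["wrist_force"],o["width"],o["joint_positions"])
a=cs["scene"]["color"][125:255,225:355,::-1];cv2.imwrite("pics/m1b.png",cv2.resize(a,None,fx=4,fy=4,interpolation=cv2.INTER_CUBIC))
```

```text
[0.49158893 0.32927873 0.1474884 ] [-3.14023798e+00  8.71624553e-04 -1.70587948e+00] [-0.47660309 -0.23646692 -0.9647581 ] 0.09425424873343745 [ 4.94435118e-01  1.96056776e-01  1.36309882e+00 -9.30322777e-05
  1.58082889e+00  2.20031419e+00]
```

View pics/m1.png

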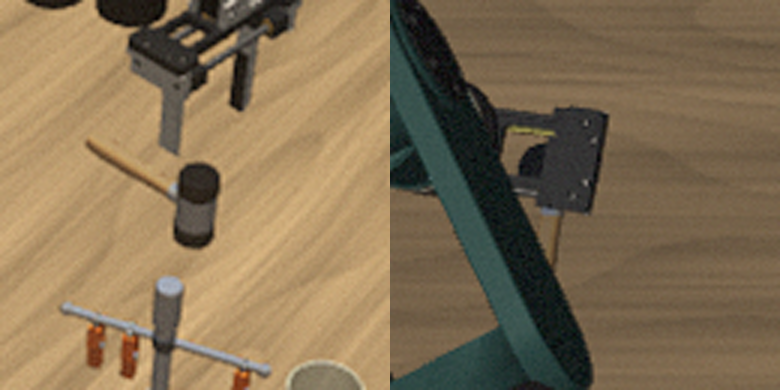

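View pics/m1b.png

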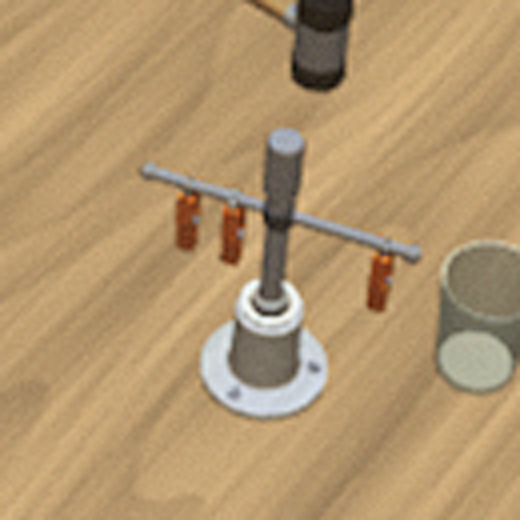

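Emit:
send_rows(
  rows=[0, 0, -22, 0, 0, 0, 1, 0, 0, -28, 0, 0, 0, 1, 0, 0, -28, 0, 0, 0, 1, 0, 0, -20, 0, 0, 0, 1, 0, 0, -8.5, 0, 0, 0, 0.6, 0, 0, 0, 0, 0, 0, 0, 0, 0, 0, 0, 0, 0, 0, 0, 0, 0, 0, 0, 0, 0],
)

```text
time: 18.1
tool_pos: [0.4918, 0.3295, 0.0413]
ee_rot: [-3.14, 0.001, -1.706]
wrist_force: [-0.3, -0.7, -0.8]
width: 0.057
```

Emit:
send_rows(
  rows=[0, 0, 0, 0, 0, 0, 0, 0, 0, 0, 0, 0, 0, 0, 0, 0, 0, 0, 0, 0, 0, 0, 0, 0, 0, 0, 0, 0, 0, 0, 0, 0, 0, 0, 0, 0, 0, 0, 0, 0, 0, 0, 0, 0, 6, 0, 0, 0, 0, 0, 0, 10, 0, 0, 0, 0],
)

```text
time: 19.1
tool_pos: [0.4891, 0.3271, 0.0536]
ee_rot: [3.137, -0.006, -1.706]
wrist_force: [-0.8, -0.1, -3.5]
width: 0.0435
```

Run:
```python
from h import *
cs=pic("m2.png",(240,65),(65,190),w=130,k=3)
o=get_obs();print(o["tool_pos"],o["ee_rot"],o["wrist_force"],o["wrist_torque"],o["width"])
```

```text
[0.49120687 0.32851176 0.0562429 ] [-3.14150722e+00 -1.07434858e-03 -1.70605345e+00] [ 0.99187964 -0.52996576 -4.08038151] [ 0.02594745 -0.04401643  0.00187312] 0.04350406533397346
```

View pics/m2.png

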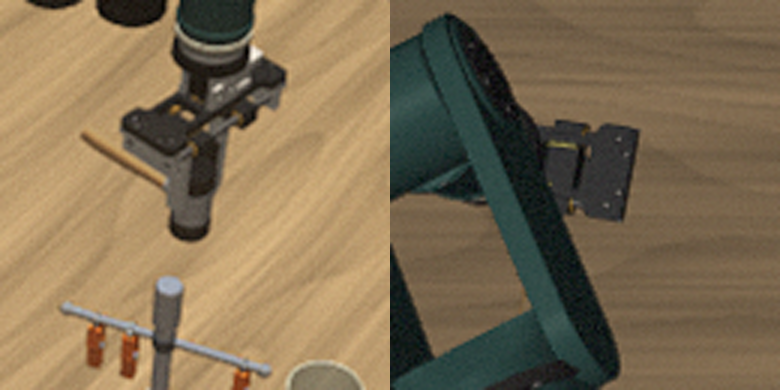

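Mallet is held and clear; its lower face is 41.3 mm below the TCP. I'll carry it over the post.

Emit:
send_rows(
  rows=[0, 0, 25, 0, 0, 0, 0, 0, 0, 35, 0, 0, 0, 0, 0, 0, 35, 0, 0, 0, 0, 0, 0, 35, 0, 0, 0, 0, 14, -28, 35, 0, 0, 0, 0, 20, -40, 35, 0, 0, 0, 0, 20, -40, 35, 0, 0, 0, 0, 20, -40, 19, 0, 0, 0, 0],
)

```text
time: 20.2
tool_pos: [0.5658, 0.1796, 0.3121]
ee_rot: [-3.139, 0.0, -1.706]
wrist_force: [1.5, 0.3, -3.8]
width: 0.0438
```

Emit:
send_rows(
  rows=[20, -40, 0, 0, 0, 0, 0, 20, -40, 0, 0, 0, 0, 0, 14, -28, 0, 0, 0, 0, 0, 9, -16.5, 0, 0, 0, 0, 0, 0, 0, 0, 0, 0, 0, 0, 0, 0, 0, 0, 0, 0, 0, 0, 0, 0, 0, 0, 0, 0, 0, 0, 0, 0, 0, 0, 0],
)

```text
time: 21.2
tool_pos: [0.6278, 0.0576, 0.3104]
ee_rot: [-3.141, 0.0, -1.704]
wrist_force: [0.2, -0.1, -4.7]
width: 0.0436
```

Run:
```python
from h import *
cs=pic("m3.png",(235,90),(175,115),w=130,k=3)
o=get_obs();print(o["tool_pos"],o["ee_rot"],o["wrist_force"],o["wrist_torque"],o["width"])
```

```text
[0.62792119 0.05725855 0.31024585] [-3.14133183e+00  3.57764833e-06 -1.70482358e+00] [-0.26066374  0.02717555 -4.76151595] [ 0.07761757 -0.00233127 -0.05354506] 0.04377768269971854
```

View pics/m3.png

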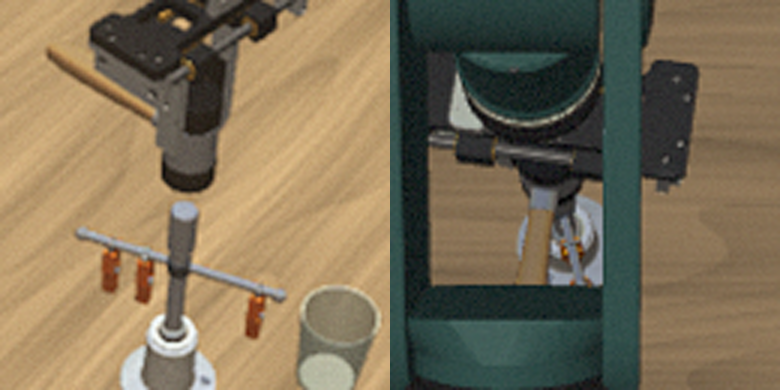

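The mallet sits centred over the head. Holding weight, Fz reads about -4.7. I come down to just above the head; expected contact is TCP ≈ 0.272.

Emit:
send_rows(
  rows=[0, -1, -8, 0, 0, 0, 0, 0, 0, -10, 0, 0, 0, 0, 0, 0, -8, 0, 0, 0, 0, 0, 0, -5, 0, 0, 0, 0, 0, 0, -3, 0, 0, 0, 0, 0, 0, 0, 0, 0, 0, 0, 0, 0, -1, 0, 0, 0, 0, 0, 0, -1, 0, 0, 0, 0],
)

```text
time: 22.3
tool_pos: [0.6283, 0.0556, 0.2744]
ee_rot: [-3.141, -0.0, -1.706]
wrist_force: [-0.3, -1.0, -5.0]
width: 0.0437
```

Emit:
send_rows(
  rows=[0, 0, 1, 0, 0, 0, 0, 0, 0, 0, 0, 0, 0, 0, 0, 0, 0, 0, 0, 0, 0, 0, 0, 0, 0, 0, 0, 0, 0, 0, 0, 0, 0, 0, 0, 0, 0, -2, 0, 0, 0, 0, 0, 0, -2, 0, 0, 0, 0, 0, 0, -2.2, 0, 0, 0, 0],
)

```text
time: 23.3
tool_pos: [0.6283, 0.0556, 0.2699]
ee_rot: [-3.14, 0.0, -1.706]
wrist_force: [-0.2, 0.5, 0.2]
width: 0.0433
```

Emit:
send_rows(
  rows=[0, 0, 3, 0, 0, 0, 0, 0, 0, 3, 0, 0, 0, 0, 0, 0, 0, 0, 0, 0, 0, 0, 0, 0, 0, 0, 0, 0, 0, 0, -2, 0, 0, 0, 0, 0, 0, -2, 0, 0, 0, 0, 0, 0, -2.2, 0, 0, 0, 0, 0, 0, -2.2, 0, 0, 0, 0],
)

```text
time: 24.3
tool_pos: [0.6286, 0.0556, 0.269]
ee_rot: [-3.138, 0.0, -1.706]
wrist_force: [-0.8, -1.0, 7.6]
width: 0.0435
```

Emit:
send_rows(
  rows=[0, 0, 3.5, 0, 0, 0, 0, 0, 0, 3, 0, 0, 0, 0, 0, 0, 0, 0, 0, 0, 0, 0, 0, 0, 0, 0, 0, 0, 0, 0, -2, 0, 0, 0, 0, 0, 0, -2.1, 0, 0, 0, 0, 0, 0, -2.2, 0, 0, 0, 0, 0, 0, -2.2, 0, 0, 0, 0],
)

```text
time: 25.3
tool_pos: [0.6287, 0.0556, 0.2688]
ee_rot: [-3.135, 0.001, -1.706]
wrist_force: [-0.7, 0.0, 11.7]
width: 0.0437
```

Emit:
send_rows(
  rows=[0, 0, 4.5, 0, 0, 0, 0, 0, 0, 4, 0, 0, 0, 0, 0, 0, 0, 0, 0, 0, 0, 0, -2, 0, 0, 0, 0, 0, 0, -2.1, 0, 0, 0, 0, 0, 0, -2.1, 0, 0, 0, 0, 0, 0, -2.1, 0, 0, 0, 0, 0, 0, -2.2, 0, 0, 0, 0],
)

```text
invalid input
```

Run:
```python
from h import *
cs=pic("t1.png",(235,90),(175,115),w=130,k=3)
for i in range(3):
    o=get_obs();print(o["tool_pos"],o["ee_rot"],o["wrist_force"],o["wrist_torque"],o["joint_torque"]);
```

```text
[0.62866594 0.05562362 0.26878764] [-3.13517656e+00  7.03898920e-04 -1.70572003e+00] [-1.76607906 -0.71399872  7.43261095] [-0.01720606  0.44721329 -0.00685634] [-3.13105260e-02 -3.68741620e+01 -2.72207826e+01  6.93175988e-02
 -7.87084065e-01 -1.33700327e-03]
[0.62866594 0.05562362 0.26878764] [-3.13517656e+00  7.03898920e-04 -1.70572003e+00] [-1.76607906 -0.71399872  7.43261095] [-0.01720606  0.44721329 -0.00685634] [-3.13105260e-02 -3.68741620e+01 -2.72207826e+01  6.93175988e-02
 -7.87084065e-01 -1.33700327e-03]
[0.62866594 0.05562362 0.26878764] [-3.13517656e+00  7.03898920e-04 -1.70572003e+00] [-1.76607906 -0.71399872  7.43261095] [-0.01720606  0.44721329 -0.00685634] [-3.13105260e-02 -3.68741620e+01 -2.72207826e+01  6.93175988e-02
 -7.87084065e-01 -1.33700327e-03]
```

View pics/t1.png

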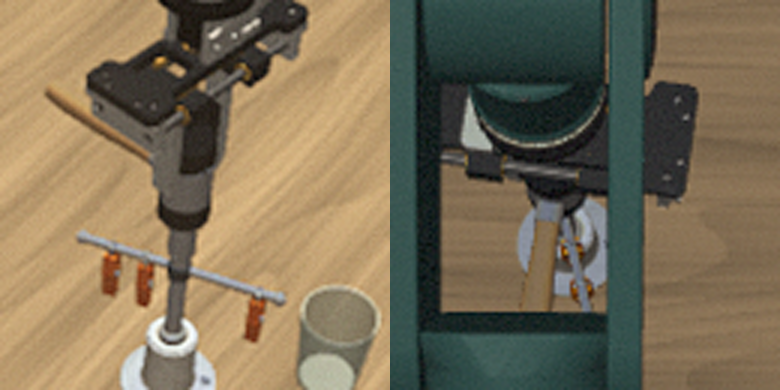

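The call was refused for having one row too few. The arm behaves like a soft spring at about 3.5 N/mm, so I'll deepen the strikes gradually at about 18 mm/s.

Emit:
send_rows(
  rows=[0, 0, 4, 0, 0, 0, 0, 0, 0, 4, 0, 0, 0, 0, 0, 0, 0, 0, 0, 0, 0, 0, 0, -2.2, 0, 0, 0, 0, 0, 0, -2.2, 0, 0, 0, 0, 0, 0, -2.2, 0, 0, 0, 0, 0, 0, -2.2, 0, 0, 0, 0, 0, 0, -2, 0, 0, 0, 0],
)

```text
time: 26.4
tool_pos: [0.629, 0.0556, 0.2685]
ee_rot: [-3.132, 0.001, -1.706]
wrist_force: [-3.1, -0.4, 17.7]
width: 0.0434
```

Run:
```python
from h import *
o=get_obs();print(o["tool_pos"],o["ee_rot"],o["wrist_force"],o["wrist_torque"])
```

```text
[0.62904763 0.05558573 0.2685498 ] [-3.13159524e+00  1.12274170e-03 -1.70573985e+00] [-3.0890733  -0.35598722 17.73294946] [-0.07231952  0.76706882  0.04444969]
```

It feels nearly solid now: +10 N moves it only about 0.3 mm. I step up to about 30 N.

Emit:
send_rows(
  rows=[0, 0, 5.5, 0, 0, 0, 0, 0, 0, 4, 0, 0, 0, 0, 0, 0, -2.3, 0, 0, 0, 0, 0, 0, -2, 0, 0, 0, 0, 0, 0, -2, 0, 0, 0, 0, 0, 0, -2, 0, 0, 0, 0, 0, 0, -2, 0, 0, 0, 0, 0, 0, -1.7, 0, 0, 0, 0],
)

```text
time: 27.4
tool_pos: [0.6293, 0.0556, 0.2682]
ee_rot: [-3.129, 0.002, -1.706]
wrist_force: [-3.5, -0.6, 22.9]
width: 0.0434
```

Run:
```python
from h import *
o=get_obs();print(o["tool_pos"],o["ee_rot"],o["wrist_force"],o["wrist_torque"],o["width"])
```

```text
[0.62929162 0.05561575 0.2681825 ] [-3.12882380e+00  1.51027130e-03 -1.70567641e+00] [-3.47428297 -0.56789978 22.93435867] [-0.04320433  1.05914311 -0.00139658] 0.04338995598779402
```

Emit:
send_rows(
  rows=[0, 0, 8, 0, 0, 0, 0, 0, 0, 8, 0, 0, 0, 0, 0, 0, 0, 0, 0, 0, 0, 0, 0, 0, 0, 0, 0, 0, 0, 0, 0, 0, 0, 0, 0, 0, 0, 0, 0, 0, 0, 0, 0, 0, 0, 0, 0, 0, 0, 0, 0, -2, 0, 0, 0, 0],
)

```text
time: 28.4
tool_pos: [0.6282, 0.0556, 0.2733]
ee_rot: [-3.141, -0.0, -1.706]
wrist_force: [-0.5, -0.3, -3.8]
width: 0.0435
```

Run:
```python
from h import *
o=get_obs();print(o["tool_pos"],o["ee_rot"],o["wrist_force"],o["wrist_torque"],o["width"])
cs=pic("t2.png",(235,90),(175,115),w=130,k=3)
a=cs["scene"]["color"][185:235,265:330,::-1];cv2.imwrite("pics/t2b.png",cv2.resize(a,None,fx=10,fy=10,interpolation=cv2.INTER_CUBIC))
```

```text
[0.6282262  0.0556001  0.27329054] [-3.14106149e+00 -2.48545544e-05 -1.70576100e+00] [-0.46067019 -0.28012764 -3.81579522] [ 0.04486116 -0.00019768  0.01601567] 0.043490785036387224
```

View pics/t2.png

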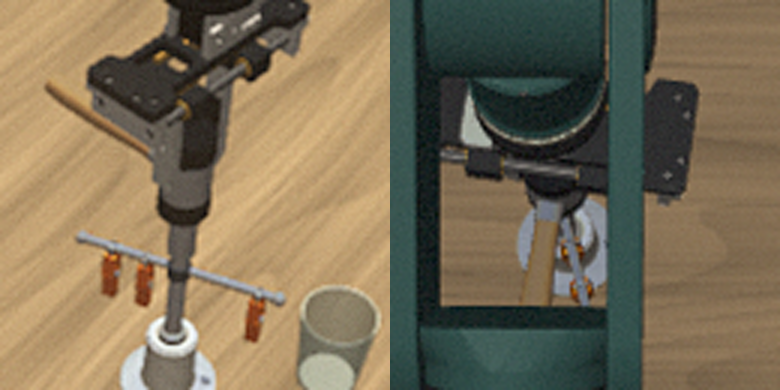

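View pics/t2b.png

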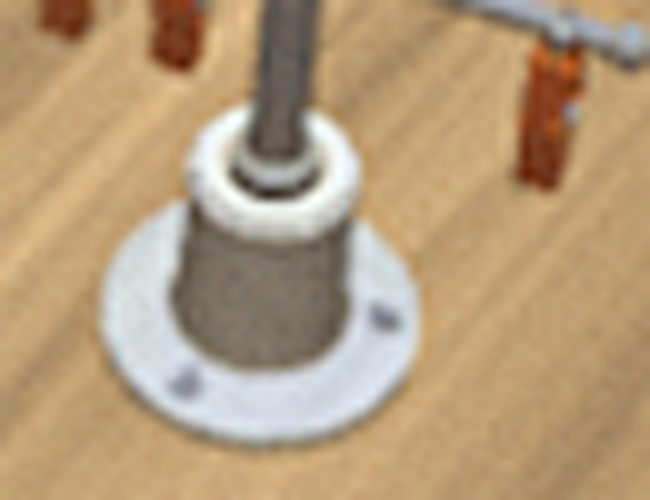

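The collet lip now looks down on the boss. Next is a firm tap, aiming for 30–40 N.

Emit:
send_rows(
  rows=[0, 0, -2.1, 0, 0, 0, 0, 0, 0, -2.1, 0, 0, 0, 0, 0, 0, -2.1, 0, 0, 0, 0, 0, 0, -2.1, 0, 0, 0, 0, 0, 0, -2.1, 0, 0, 0, 0, 0, 0, -2.1, 0, 0, 0, 0, 0, 0, -2.1, 0, 0, 0, 0, 0, 0, -1.5, 0, 0, 0, 0],
)

```text
time: 29.5
tool_pos: [0.6296, 0.0556, 0.2681]
ee_rot: [-3.126, 0.002, -1.706]
wrist_force: [-3.8, -0.8, 25.4]
width: 0.0437
```

Run:
```python
from h import *
o=get_obs();print(o["tool_pos"],o["ee_rot"],o["wrist_force"],o["wrist_torque"],o["width"])
```

```text
[0.62955456 0.05557898 0.26807515] [-3.12577902e+00  1.81537477e-03 -1.70570699e+00] [-3.75123138 -0.77968323 25.44276831] [-0.01710745  1.00163639  0.01169091] 0.04372209420565483
```

Emit:
send_rows(
  rows=[0, 0, 8, 0, 0, 0, 0, 0, 0, 8, 0, 0, 0, 0, 0, 0, 0, 0, 0, 0, 0, 0, 0, 0, 0, 0, 0, 0, 0, 0, 0, 0, 0, 0, 0, 0, 0, 0, 0, 0, 0, 0, 0, 0, 0, 0, 0, 0, 0, 0, 0, -1.5, 0, 0, 0, 0],
)

```text
time: 30.5
tool_pos: [0.6282, 0.0556, 0.2716]
ee_rot: [-3.141, -0.0, -1.706]
wrist_force: [0.0, -0.1, -4.7]
width: 0.0435
```

Emit:
send_rows(
  rows=[0, 0, -2.1, 0, 0, 0, 0, 0, 0, -2.1, 0, 0, 0, 0, 0, 0, -2.1, 0, 0, 0, 0, 0, 0, -2.1, 0, 0, 0, 0, 0, 0, -2.1, 0, 0, 0, 0, 0, 0, -2.1, 0, 0, 0, 0, 0, 0, -2.1, 0, 0, 0, 0, 0, 0, -2.1, 0, 0, 0, 0],
)

```text
time: 31.5
tool_pos: [0.6302, 0.0556, 0.2678]
ee_rot: [-3.122, 0.002, -1.706]
wrist_force: [-4.7, 0.4, 31.4]
width: 0.0439
```

Run:
```python
from h import *
o=get_obs();print(o["tool_pos"],o["ee_rot"],o["wrist_force"],o["wrist_torque"],o["width"])
```

```text
[0.63018385 0.05556742 0.26779952] [-3.12208071e+00  2.28194863e-03 -1.70567587e+00] [-4.69359493  0.43348184 31.43257963] [-0.09338705  1.05884847 -0.04294668] 0.04390461683764344
```

A 36 N tap landed and nothing gave, with TCP holding at 0.2678–0.2681. Two more like it, with a small x correction to cancel the arm's sideways flex.

Emit:
send_rows(
  rows=[0, 0, 8, 0, 0, 0, 0, 0, 0, 8.8, 0, 0, 0, 0, 0, 0, 0, 0, 0, 0, 0, 0, 0, 0, 0, 0, 0, 0, 0, 0, 0, 0, 0, 0, 0, 0, 0, 0, 0, 0, 0, 0, 0, 0, 0, 0, 0, 0, 0, 0, 0, 0, 0, 0, 0, 0],
)

```text
time: 32.5
tool_pos: [0.6281, 0.0556, 0.2715]
ee_rot: [-3.141, -0.0, -1.706]
wrist_force: [0.2, -0.0, -4.0]
width: 0.0436
```

Emit:
send_rows(
  rows=[0, 0, -2.1, 0, 0, 0, 0, 0, 0, -2.1, 0, 0, 0, 0, -0.2, 0, -2.1, 0, 0, 0, 0, -0.2, 0, -2.1, 0, 0, 0, 0, -0.2, 0, -2.2, 0, 0, 0, 0, -0.2, 0, -2.2, 0, 0, 0, 0, -0.2, 0, -2.2, 0, 0, 0, 0, -0.2, 0, -2.1, 0, 0, 0, 0],
)

```text
time: 33.5
tool_pos: [0.6291, 0.0556, 0.2678]
ee_rot: [-3.122, 0.002, -1.706]
wrist_force: [-4.9, -0.0, 32.1]
width: 0.0431
```

Run:
```python
from h import *
o=get_obs();print(o["tool_pos"],o["ee_rot"],o["wrist_force"],o["wrist_torque"],o["width"])
```

```text
[0.62910444 0.0555585  0.26776834] [-3.12152846e+00  2.32384318e-03 -1.70572449e+00] [-4.90175140e+00 -2.34659607e-02  3.20928640e+01] [0.00475162 1.15153438 0.0118239 ] 0.043129720195428566
```

Emit:
send_rows(
  rows=[0.6, 0, 8, 0, 0, 0, 0, 0.6, 0, 9.1, 0, 0, 0, 0, 0, 0, 0, 0, 0, 0, 0, 0, 0, 0, 0, 0, 0, 0, 0, 0, 0, 0, 0, 0, 0, 0, 0, 0, 0, 0, 0, 0, 0, 0, 0, 0, 0, 0, 0, 0, 0, 0, 0, 0, 0, 0],
)

```text
time: 34.5
tool_pos: [0.6281, 0.0556, 0.2714]
ee_rot: [-3.142, -0.0, -1.706]
wrist_force: [0.7, 0.1, -4.4]
width: 0.0432
```

Emit:
send_rows(
  rows=[0, 0, -2.2, 0, 0, 0, 0, 0, 0, -2.2, 0, 0, 0, 0, -0.2, 0, -2.2, 0, 0, 0, 0, -0.2, 0, -2.2, 0, 0, 0, 0, -0.2, 0, -2.2, 0, 0, 0, 0, -0.2, 0, -2.2, 0, 0, 0, 0, -0.2, 0, -2.2, 0, 0, 0, 0, -0.2, 0, -2.1, 0, 0, 0, 0],
)

```text
time: 35.5
tool_pos: [0.6289, 0.0556, 0.267]
ee_rot: [-3.122, 0.002, -1.706]
wrist_force: [-4.0, -0.8, 28.3]
width: 0.0432
```

Run:
```python
from h import *
o=get_obs();print(o["tool_pos"],o["ee_rot"],o["wrist_force"],o["wrist_torque"],o["width"])
```

```text
[0.62894152 0.05558919 0.26699478] [-3.12226864e+00  2.29562944e-03 -1.70570341e+00] [-4.00403802 -0.7814134  28.31135575] [-0.04998597  1.10390428  0.0500063 ] 0.043238005001324444
```

That one gave about 0.8 mm: either the post sank or the mallet slipped in the grip. I'll tap again and look.

Emit:
send_rows(
  rows=[0.6, 0, 8, 0, 0, 0, 0, 0.6, 0, 9.1, 0, 0, 0, 0, 0, 0, 0, 0, 0, 0, 0, 0, 0, 0, 0, 0, 0, 0, 0, 0, 0, 0, 0, 0, 0, 0, 0, 0, 0, 0, 0, 0, 0, 0, 0, 0, 0, 0, 0, 0, 0, 0, 0, 0, 0, 0],
)

```text
time: 36.5
tool_pos: [0.6281, 0.0556, 0.271]
ee_rot: [-3.142, -0.0, -1.706]
wrist_force: [0.9, -0.3, -3.3]
width: 0.0437
```

Run:
```python
from h import *
cs=pic("t3.png",(235,90),(175,115),w=130,k=3)
a=cs["scene"]["color"][185:235,265:330,::-1];cv2.imwrite("pics/t3b.png",cv2.resize(a,None,fx=10,fy=10,interpolation=cv2.INTER_CUBIC))
a=cv2.imread("pics/t2.png");b=cv2.imread("pics/t3.png");b=b
g=lambda i:cv2.cvtColor(i,cv2.COLOR_BGR2GRAY).astype(np.float32)
A=g(a);B=g(b);
for n,(y0,y1,x0,x1) in {"rail+post":(225,345,70,300),"collet/boss":(320,388,115,220),"flange":(350,388,115,220),"mallet+fingers":(60,215,45,235),"wood":(230,380,0,60)}.items():
    print(n,np.array(cv2.phaseCorrelate(A[y0:y1,x0:x1],B[y0:y1,x0:x1])[0])/3)
o=get_obs();print(o["tool_pos"],o["wrist_force"])
```

```text
rail+post [-0.02659645  0.04134497]
collet/boss [0.00278355 0.01687141]
flange [0.0005875  0.00566075]
mallet+fingers [0.00603426 0.29909783]
wood [ 0.14069486 -0.17326119]
[0.62812706 0.05560873 0.27110583] [ 0.54498209 -0.95466172 -4.32235457]
```

View pics/t3b.png

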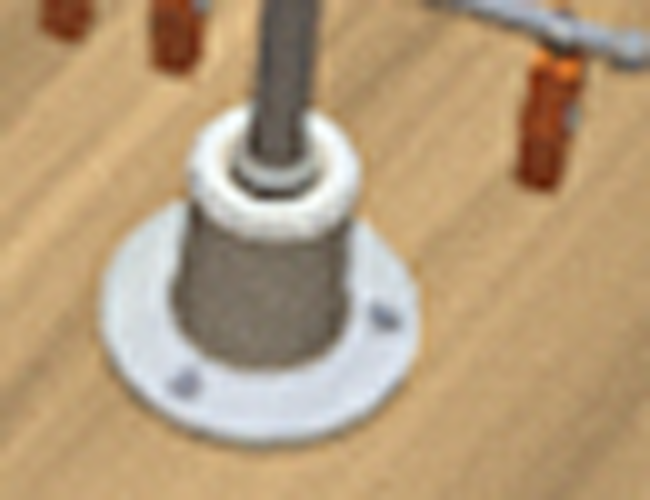

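View pics/t3.png

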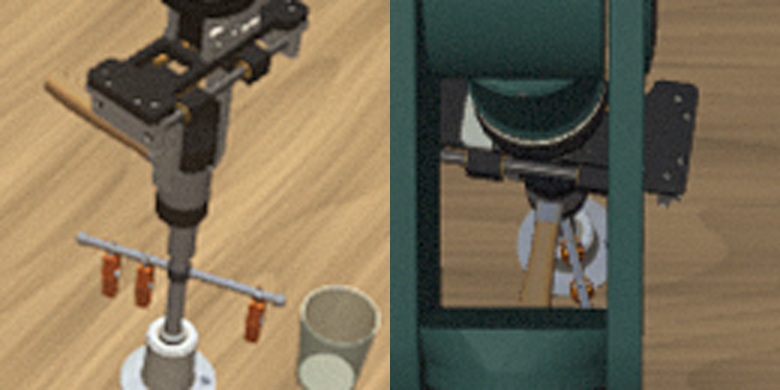

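Run:
```python
import cv2,numpy as np
A=cv2.imread("pics/m1b.png")  # origin (225,125) k4 130
B=cv2.imread("pics/t3.png")[:,:390] # origin (235,90) k3 130
A=cv2.resize(A,(130,130),interpolation=cv2.INTER_AREA); B=cv2.resize(B,(130,130),interpolation=cv2.INTER_AREA)
full=lambda im,o:cv2.copyMakeBorder(im,o[1],384-o[1]-130,o[0],512-o[0]-130,cv2.BORDER_CONSTANT)
A=cv2.cvtColor(full(A,(225,125)),6).astype(np.float32);B=cv2.cvtColor(full(B,(235,90)),6).astype(np.float32)
def sh(x0,x1,y0,y1):
    a=A[y0:y1,x0:x1];b=B[y0:y1,x0:x1]
    w=np.eye(2,3,dtype=np.float32);cc,w=cv2.findTransformECC(a,b,w,cv2.MOTION_TRANSLATION,(3,100,1e-5));return cc,w[:,2]
for n,r in {"railR":(305,335,180,206),"railL":(260,288,163,195),"lip":(282,303,194,210),"flange":(274,310,210,219),"beaker":(333,354,183,215)}.items(): print(n,sh(*r))
import sys
sys.path.insert(0,'.')
from h import *
cs={"scene":snapshot("scene")}
print([proj(cs["scene"],[.6285,.056,z]).round(2).tolist() for z in(.07,.071,.16,.161)])
```

```text
railR (0.9774831032856616, array([-0.13676147,  1.5212364 ], dtype=float32))
railL (0.8955357741328244, array([-0.06715051,  1.3612561 ], dtype=float32))
lip (0.9212856868157183, array([-0.02544638,  0.36325306], dtype=float32))
flange (0.9998196229074254, array([ 0.00356326, -0.02304134], dtype=float32))
beaker (0.9987023212013825, array([-0.03048716, -0.01439501], dtype=float32))
[[[291.25, 201.09]], [[291.27, 200.85]], [[293.48, 178.81]], [[293.51, 178.55]]]
```

Run:
```python
from h import *
s=snapshot("scene")
im=s["color"][185:235,265:330,::-1]
k=12
big=cv2.resize(im,None,fx=k,fy=k,interpolation=cv2.INTER_CUBIC)
a=np.linspace(0,2*np.pi,73)
def ring(img,c,r,z,col):
    p=proj(s,np.c_[c[0]+r*np.cos(a),c[1]+r*np.sin(a),np.full(73,z)])
    p=((p-[265,185]+.5)*k).astype(int)
    cv2.polylines(img,[p.reshape(-1,1,2)],True,col,1)
c=(.6300,.0540)
ring(big,c,.045,.009,(0,0,255))
ring(big,c,.021,.073,(0,255,0)); ring(big,c,.0235,.07,(255,0,0))
ring(big,c,.045,.0,(0,0,255))
cv2.imwrite("pics/r1.png",big)
```

```text
(no output)
```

View pics/r1.png

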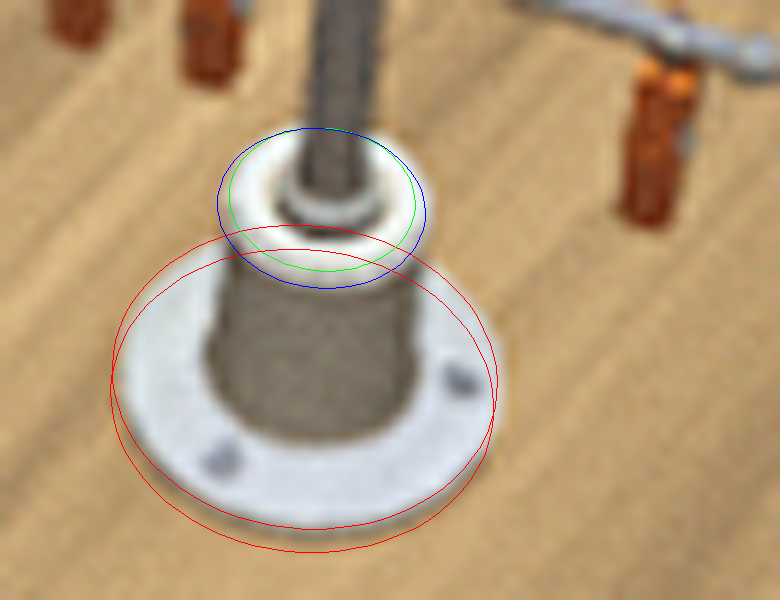

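The lip is down on the boss with no gap. Against the pre-tap picture the rail dropped about 5.7 mm and the flange and beaker are unmoved. The last tap barely moved the post (0.04 px), so that give was mallet slip in the grip. One more confirming tap follows.

Emit:
send_rows(
  rows=[0, 0, -2.2, 0, 0, 0, 0, 0, 0, -2.2, 0, 0, 0, 0, -0.2, 0, -2.2, 0, 0, 0, 0, -0.2, 0, -2.2, 0, 0, 0, 0, -0.2, 0, -2.2, 0, 0, 0, 0, -0.2, 0, -2.2, 0, 0, 0, 0, -0.2, 0, -2.2, 0, 0, 0, 0, -0.2, 0, -2.1, 0, 0, 0, 0],
)

```text
time: 37.7
tool_pos: [0.6288, 0.0556, 0.2665]
ee_rot: [-3.123, 0.002, -1.706]
wrist_force: [-5.4, -0.7, 30.0]
width: 0.044
```

Run:
```python
from h import *
o=get_obs();print(o["tool_pos"],o["ee_rot"],o["wrist_force"],o["wrist_torque"],o["width"])
```

```text
[0.62883182 0.05558367 0.26646853] [-3.12277844e+00  2.17383671e-03 -1.70572639e+00] [-5.35501041 -0.65329129 29.98363872] [-0.07868754  1.17494169  0.00157771] 0.04400774144706288
```

Emit:
send_rows(
  rows=[0.6, 0, 8, 0, 0, 0, 0, 0.6, 0, 9.1, 0, 0, 0, 0, 0, 0, 0, 0, 0, 0, 0, 0, 0, 0, 0, 0, 0, 0, 0, 0, 0, 0, 0, 0, 0, 0, 0, 0, 0, 0, 0, 0, 0, 0, 0, 0, 0, 0, 0, 0, 0, 0, 0, 0, 0, 0],
)

```text
time: 38.7
tool_pos: [0.6281, 0.0556, 0.2706]
ee_rot: [-3.142, -0.0, -1.706]
wrist_force: [-0.0, 0.9, -5.0]
width: 0.0437
```

Run:
```python
from h import *
cs=pic("t4.png",(235,90),(175,115),w=130,k=3)
o=get_obs();print(o["tool_pos"],o["wrist_force"])
g=lambda n:cv2.cvtColor(cv2.imread(n),6).astype(np.float32)
def sh(A,B,x0,x1,y0,y1):
    a=A[y0:y1,x0:x1];b=B[y0:y1,x0:x1]
    w=np.eye(2,3,dtype=np.float32);cc,w=cv2.findTransformECC(a,b,w,cv2.MOTION_TRANSLATION,(3,200,1e-6));return cc.__round__(3),(w[:,2]/3).round(3)
R={"railR":(200,300,270,345),"railL":(70,160,225,305),"post":(165,190,228,320),"lip":(140,205,318,362),"flange":(120,215,362,390),"gripper":(85,240,60,150),"malletface":(155,215,185,222)}
for p,q in(("t2","t3"),("t3","t4"),("t2","t4")):
    A=g(f"pics/{p}.png");B=g(f"pics/{q}.png");print(p,q,{n:sh(A,B,*r) for n,r in R.items()})
```

```text
[0.62813011 0.0556063  0.2706731 ] [ 1.53228746 -0.68520973 -4.13073158]
t2 t3 {'railR': (0.982, array([0.015, 0.301], dtype=float32)), 'railL': (0.982, array([-0.039,  0.327], dtype=float32)), 'post': (0.99, array([-0.006,  0.244], dtype=float32)), 'lip': (0.989, array([-0.017,  0.061], dtype=float32)), 'flange': (0.999, array([-0.008, -0.007], dtype=float32)), 'gripper': (0.982, array([-0.007,  0.737], dtype=float32)), 'malletface': (0.984, array([-0.586,  0.326], dtype=float32))}
t3 t4 {'railR': (0.996, array([0.006, 0.004], dtype=float32)), 'railL': (0.996, array([-0.014, -0.007], dtype=float32)), 'post': (0.997, array([0.006, 0.01 ], dtype=float32)), 'lip': (0.999, array([-0.008,  0.003], dtype=float32)), 'flange': (0.999, array([-0.004,  0.007], dtype=float32)), 'gripper': (0.983, array([-0.006,  0.133], dtype=float32)), 'malletface': (0.98, array([-0.023,  0.135], dtype=float32))}
t2 t4 {'railR': (0.982, array([0.011, 0.3  ], dtype=float32)), 'railL': (0.981, array([-0.06 ,  0.317], dtype=float32)), 'post': (0.991, array([-0.007,  0.244], dtype=float32)), 'lip': (0.987, array([-0.025,  0.063], dtype=float32)), 'flange': (0.999, array([-0.003,  0.009], dtype=float32)), 'gripper': (0.985, array([-0.017,  0.881], dtype=float32)), 'malletface': (0.96, array([-0.619,  0.489], dtype=float32))}
```

The last tap moved the post 0.00 px, though the earlier firm ones had still driven it about 1 mm. One more tap to be sure it no longer gives.

Emit:
send_rows(
  rows=[0, 0, -2.2, 0, 0, 0, 0, 0, 0, -2.2, 0, 0, 0, 0, -0.2, 0, -2.2, 0, 0, 0, 0, -0.2, 0, -2.3, 0, 0, 0, 0, -0.2, 0, -2.3, 0, 0, 0, 0, -0.2, 0, -2.3, 0, 0, 0, 0, -0.2, 0, -2.3, 0, 0, 0, 0, -0.2, 0, -2.2, 0, 0, 0, 0],
)

```text
time: 39.8
tool_pos: [0.6289, 0.0556, 0.2665]
ee_rot: [-3.122, 0.002, -1.706]
wrist_force: [-5.1, 0.1, 31.9]
width: 0.0432
```

Emit:
send_rows(
  rows=[0.6, 0, 8, 0, 0, 0, 0, 0.6, 0, 9.6, 0, 0, 0, 0, 0, 0, 0, 0, 0, 0, 0, 0, 0, 0, 0, 0, 0, 0, 0, 0, 0, 0, 0, 0, 0, 0, 0, 0, 0, 0, 0, 0, 0, 0, 0, 0, 0, 0, 0, 0, 0, 0, 0, 0, 0, 0],
)

```text
time: 40.8
tool_pos: [0.6281, 0.0556, 0.2702]
ee_rot: [-3.142, -0.0, -1.706]
wrist_force: [0.3, 0.6, -4.1]
width: 0.0439
```

Run:
```python
from h import *
cs=pic("t5.png",(235,90),(175,115),w=130,k=3)
o=get_obs();print(o["tool_pos"],o["wrist_force"],o["time"])
g=lambda n:cv2.cvtColor(cv2.imread(n),6).astype(np.float32)
def sh(A,B,x0,x1,y0,y1):
    a=A[y0:y1,x0:x1];b=B[y0:y1,x0:x1]
    w=np.eye(2,3,dtype=np.float32);cc,w=cv2.findTransformECC(a,b,w,cv2.MOTION_TRANSLATION,(3,200,1e-6));return cc.__round__(3),(w[:,2]/3).round(3)
R={"railR":(200,300,270,345),"railL":(70,160,225,305),"post":(165,190,228,320),"lip":(140,205,318,362),"gripper":(85,240,60,150),"malletface":(155,215,185,222)}
for p,q in(("t4","t5"),):
    A=g(f"pics/{p}.png");B=g(f"pics/{q}.png");print(p,q,{n:sh(A,B,*r) for n,r in R.items()})
```

```text
[0.62814642 0.05561518 0.27030604] [ 0.28559381  0.10892878 -4.68808693] 40.9
t4 t5 {'railR': (0.996, array([-0.005, -0.003], dtype=float32)), 'railL': (0.997, array([0.006, 0.002], dtype=float32)), 'post': (0.997, array([-0.008,  0.01 ], dtype=float32)), 'lip': (0.999, array([ 0.008, -0.001], dtype=float32)), 'gripper': (0.989, array([0.011, 0.098], dtype=float32)), 'malletface': (0.972, array([-0.061,  0.176], dtype=float32))}
```

View pics/t5.png

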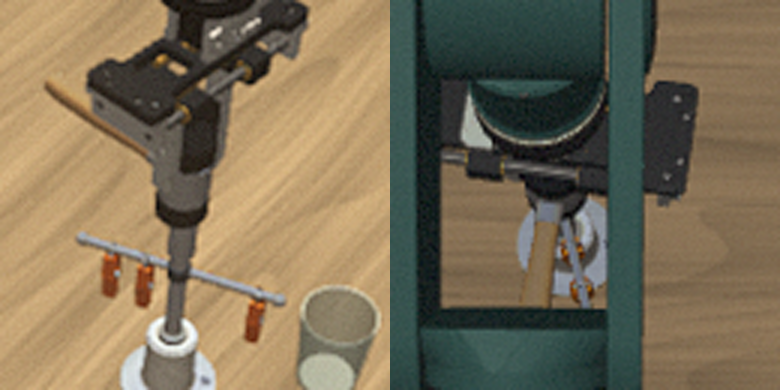

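The tap at 36.6 N reached the same depth (0.2665) and the post moved 0.00 px, so it is solid. Now I take the mallet back to its place.

Emit:
send_rows(
  rows=[0, 0, 20, 0, 0, 0, 0, 0, 0, 20, 0, 0, 0, 0, -10, 20, 10, 0, 0, 0, 0, -20, 40, 0, 0, 0, 0, 0, -22, 44, 0, 0, 0, 0, 0, -24, 48, 0, 0, 0, 0, 0, -24, 48, 0, 0, 0, 0, 0, -20, 40, -15, 0, 0, 0, 0],
)

```text
time: 41.9
tool_pos: [0.5063, 0.2986, 0.3068]
ee_rot: [-3.139, 0.003, -1.704]
wrist_force: [0.6, 0.4, -5.0]
width: 0.0435
```

Emit:
send_rows(
  rows=[-12, 24, -25, 0, 0, 0, 0, -4, 9, -35, 0, 0, 0, 0, 0, 0, -40, 0, 0, 0, 0, 0, 0, -40, 0, 0, 0, 0, 0, 0, -35, 0, 0, 0, 0, 0, 0, -25, 0, 0, 0, 0, 0, 0, -15, 0, 0, 0, 0, 0, 0, -8, 0, 0, 0, 0],
)

```text
time: 42.9
tool_pos: [0.4915, 0.329, 0.0817]
ee_rot: [3.141, -0.0, -1.705]
wrist_force: [-0.4, 0.8, -5.0]
width: 0.044
```

Emit:
send_rows(
  rows=[0, 0, -12, 0, 0, 0, 0, 0, 0, -12, 0, 0, 0, 0, 0, 0, -8, 0, 0, 0, 0, 0, 0, -5, 0, 0, 0, 0, 0, 0, -2, 0, 0, 0, 0, 0, 0, -1, 0, 0, 0, 0, 0, 0, -1, 0, 0, 0, 0, 0, 0, 0, 0, 0, 0, 0],
)

```text
time: 43.9
tool_pos: [0.4922, 0.3287, 0.0414]
ee_rot: [-3.141, 0.0, -1.706]
wrist_force: [0.4, 0.0, -4.6]
width: 0.0438
```

Emit:
send_rows(
  rows=[0, 0, -0.5, 0, 0, 0, 0, 0, 0, -0.5, 0, 0, 0, 0, 0, 0, -0.5, 0, 0, 0, 0, 0, 0, -0.5, 0, 0, 0, 0, 0, 0, -0.3, 0, 0, 0, 0, 0, 0, 0, 0, 0, 0, 0, 0, 0, 0, 0, 0, 0, 0, 0, 0, 0, 0, 0, 0, 0],
)

```text
time: 44.9
tool_pos: [0.4923, 0.3287, 0.0411]
ee_rot: [-3.141, 0.0, -1.706]
wrist_force: [-5.0, -2.9, 6.6]
width: 0.044
```

Emit:
send_rows(
  rows=[0, 0, 1, 0, 0, 0, 0, 0, 0, 0, 0, 0, 0, 0.5, 0, 0, 0, 0, 0, 0, 0.6, 0, 0, 0, 0, 0, 0, 0.8, 0, 0, 0, 0, 0, 0, 1, 0, 0, 0, 0, 0, 0, 1, 0, 0, 0, 0, 0, 0, 1, 0, 0, 0, 0, 0, 0, 1],
)

```text
time: 45.9
tool_pos: [0.4921, 0.3287, 0.0399]
ee_rot: [3.142, -0.0, -1.706]
wrist_force: [0.0, 0.8, -0.4]
width: 0.0936
```

Emit:
send_rows(
  rows=[0, 0, 5, 0, 0, 0, 1, 0, 0, 20, 0, 0, 0, 1, 0, 0, 30, 0, 0, 0, 1, 0, 0, 40, 0, 0, 0, 1, 0, 0, 40, 0, 0, 0, 1, -25, 0, 30, 0, 0, 0, 1, -30, 0, 0, 0, 0, 0, 1, -30, 0, 0, 0, 0, 0, 1],
)

```text
time: 46.9
tool_pos: [0.4066, 0.3288, 0.2061]
ee_rot: [-3.14, 0.001, -1.706]
wrist_force: [0.4, 0.2, 0.3]
width: 0.0939
```

Run:
```python
from h import *
o=get_obs();print(o["tool_pos"],o["wrist_force"],o["time"],o["width"])
cs=cams()
for n in cs: cv2.imwrite(f"pics/f_{n}.png",cs[n]["color"][:,:,::-1])
c=cs["scene"]["color"][:,:,::-1]
f=lambda x,y:cv2.resize(c[y:y+130,x:x+130],None,fx=3,fy=3,interpolation=cv2.INTER_CUBIC)
cv2.imwrite("pics/f2.png",np.hstack([f(235,115),f(240,60)]))
```

```text
[0.40662814 0.32876427 0.20613653] [0.4052758  0.23990282 0.30667173] 46.9 0.09392899264886678
```

View pics/f2.png

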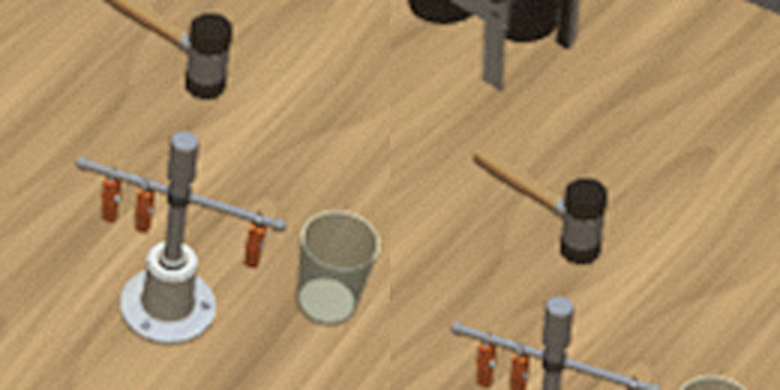

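View pics/f_top.png

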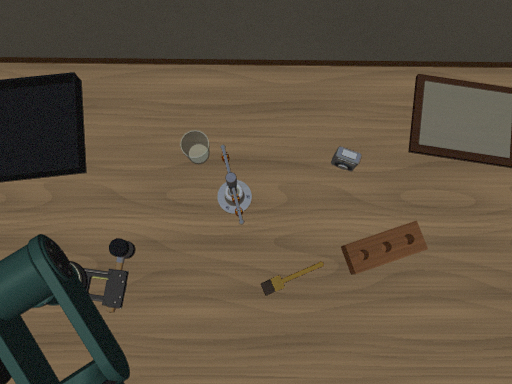

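View pics/f_scene.png

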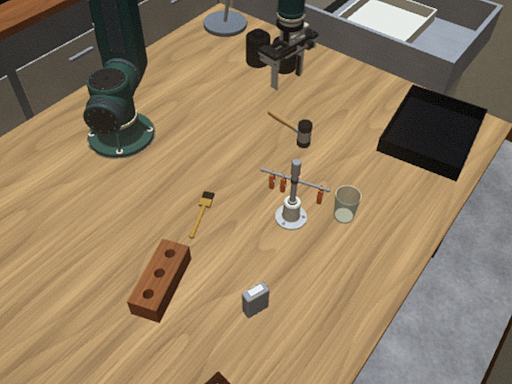

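Everything is standing and the gripper is clear. As a last check I'll measure the post's height and uprightness.

Run:
```python
from h import *
s=cv2.imread("pics/f_scene.png");t=cv2.imread("pics/f_top.png")
f=lambda i,x,y:cv2.resize(i[y:y+40,x:x+40],None,fx=10,fy=10,interpolation=cv2.INTER_CUBIC)
cv2.imwrite("pics/f3.png",np.hstack([f(s,276,150),f(t,212,165)]))
```

```text
(no output)
```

View pics/f3.png

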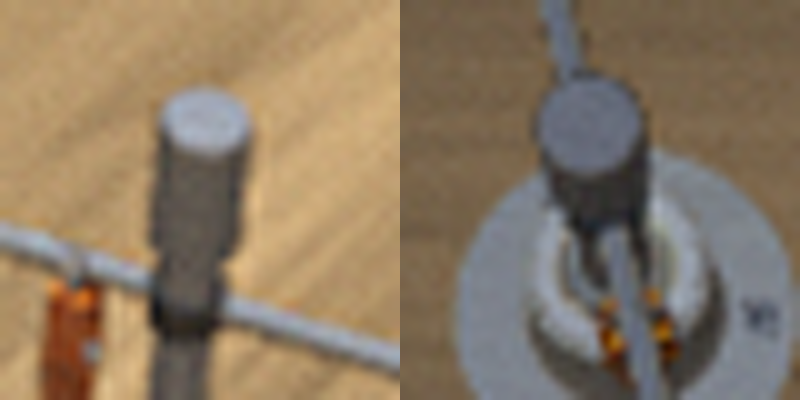

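Run:
```python
from h import *
cs=cams();a=(230.4,177.3);b=(296.0,161.7)
print(tri(cs,a,b),onz(cs["top"],a,.228),onz(cs["scene"],b,.228),get_obs()["time"])
```

```text
[0.63004643 0.05632668 0.22383199] [0.62867889 0.05577185 0.228     ] [0.63241254 0.05319646 0.228     ] 47.1
```

```bash
python3 -c "
from bench import *
print(close_job())"
```

```text
the job is handed in; nothing more can be done
None
```

The post is seated and wedged in the counter socket, and the mallet is back on the counter where it stood. I handed the job in at about 47 s of the 67 s allowed.

**Placing:** I lifted the post out of the rack, lowered it into the collet with a light push (about 10 N at most) and let go. It stood by itself.

**Taps:** There were about ten separate taps at 16–18 mm/s. The firm ones read about 30, 36, 37, 33, 35 and 37 N. Force was only read at the bottom of each stroke, so brief peaks in between were not seen.

**Tightness:** The last two taps moved the post 0.00 px in the images and both stopped at the same depth. The collet lip lies on the boss with no visible gap.

**Last checks:**
- The post's top is within about 1 mm of the socket axis measured the same way, so it is upright to within the 2 mm calibration.
- The mallet is standing on its face, and the gripper is clear of everything.
- The beaker, meter and brush are where they were in the first pictures.

**Disagreements:**
- **Sink depth:** the images say the post went down about 5.7 mm, and the arm's readings say about 4–5 mm.
- **Possible mallet slip:** I took small drops of 0.8 and 0.5 mm in two late taps for the mallet slipping in the grip. It set down at the height it was picked up from, so at least part of the first drop was probably the post sinking.
- **Top height:** the triangulated height of the post's top is 0.224 m against 0.228 m expected. Other points measured this way also came out low, by 1 to 8 mm.

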